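Tip the carton back into the bottle cabinet and shut the door

TASK

The tall carton has been left standing in the doorway of the clear storage cabinet, so the door cannot close. Tip it over backwards into the cabinet, so that it lies flat on its broad side on the cabinet floor, wholly inside, and then push the door shut until its roller catch has snapped in. Leave the bottle, the cup and the spoon on the cutting board as they are.

Things in the scene. Friction and masses are not known exactly. Their poses are not given: they have to be found in the camera images.
- cabinet: Countertop storage cabinet, fixed: white frame, clear sides, no back panel, wire roof; 230 mm deep (its x), 250 mm wide (its y), 285 mm tall. Origin: centre of its underside; +x points from the open front into the cabinet, +y to its left (hinge) side, z up. The roof's frame and wires lie 270 to 285 mm above the counter, so a hand cannot come in from straight above
- doorway (a point): Middle of the threshold: front edge of the cabinet's flat floor, 18 mm above the counter, in the front plane (cabinet x = -115 mm). The opening is 226 mm wide and 252 mm high. The floor runs 230 mm inward from here to a low back rail (22 mm high, 6 mm thick)
- carton: Tall cardboard carton, pale paper wrap: 40 mm deep (its x), 120 mm wide (its y), 180 mm tall (its z), about 0.2 kg. Origin: centre of its underside. It starts upright on the cabinet floor in the doorway, broad faces to the front (-x) and into the cabinet (+x), square to it within 0.08 rad, its front face 8 to 16 mm out past the front plane. Tipped 13 degrees inward it falls by itself
- carton_center (a point): Middle of the carton, its balance point: 108 mm above the counter when standing, 38 mm when lying flat on the cabinet floor. Pushed slowly low down the carton slides on its smooth base, pushed well above this point it tips. Lying as wanted, the carton's z axis points into the cabinet and its x axis down
- door (a joint): Opening angle of the door, rad: 0 shut, 2.1 fully open; wide open at the start. It turns freely and stays where it is left, but over the last 0.07 rad a bead on the door must push past the sprung roller: about 6 N at the free edge, 12 N at half its width. From about 0.02 rad inward the roller draws it home to 0 and holds it
- door_hinge (a point): Point on the upright hinge axis, 140 mm above the counter, 127 mm in front of (-x) and 125 mm left (+y) of the cabinet's origin. The door is a flat clear panel in a white frame: 250 mm wide from here, 10 mm thick, 4 to 281 mm high, 0.45 kg. Its outer face contains this axis; shut, it runs from here to the cabinet's -y and its outer face looks to -x
- door_edge (a point): Outer free edge of the door, 250 mm from the hinge, 140 mm above the counter. As the door opens this edge swings out towards the cabinet's -x and then round to +y
- door_knob (a point): Front of the small round steel knob (24 mm wide) on the door's outer face, 226 mm from the hinge, 150 mm above the counter, standing 28 mm out from the face
- catch (a point): The sprung white roller of the catch, 14 mm thick, below the front roof rail near the door's free edge, 255 to 269 mm above the counter
- board: Light oak cutting board, fixed, 340 (x) x 230 (y) x 18 mm, flat on the counter right of the cabinet; origin: centre of its underside. On it a fixed green grass-shaped rack (150 x 150 mm, up to 62 mm above the board) with two orange rings, and, loose, the bottle, the cup and the spoon
- bottle: Empty clear plastic bottle, 58 mm wide, 145 mm tall, standing loose on the board; origin: centre of its underside
- cup: Pale grey sterilizer cup with its hinged lid shut, 78 mm wide, 99 mm tall, standing loose on the board; origin: centre of its underside
- spoon: Stainless spoon, 150 mm long, lying loose on the board along its x axis; its origin lies under it
There are look-alikes about, which are no part of the job. Of the things like the carton, leave any that is purple or turquoise; of the rest the larger one is meant.

How it is judged:
By the outcome, as a careful person would: the job done as asked, in the order asked, and still so for the second after the job is handed in, with the robot touching nothing.
It also fails if it takes over 48 s, if anything falls off the work surface, if the arm or the gripper's body presses on something with over 40 N, if the wrist force passes 120 N, or if a joint passes its speed limit or range.

ROBOT

A 7-joint arm with a two-finger parallel gripper is mounted at the origin on the work surface. World frame = base frame: x ahead of the robot, y to its left, z up, the work surface at z = 0. Lengths are in m, angles in rad, forces in N, time in s.
With the tool pointing down it reaches from about 0.4 to 0.85 m from the base axis. Payload 4.5 kg.
Tool frame: the origin (TCP) lies midway between the tips of the shut fingers; the grasp point (between the pads) lies 19 mm behind it; z points along the fingers, y is the line along which they close (so a half turn about z gives the same grasp; the last joint's range is limited). The gripper opens to 85 mm and grips with 20 to 120 N. Pads are 22 mm wide; open, the fingers measure 114 mm over their backs; the gripper's body (76 mm by 85 mm) begins 54 mm behind the grasp point. The pads swing forward as they close: fully open they stand 13 mm farther back than shut.
Start: joints at [-1.191, 0.689, -0.195, 1.565, 0.157, 0.902, -0.215], TCP at [0.212, 0.588, 0.231] pointing down, gripper open.
Joint ranges: [-3.01, 3.01], [-0.46, 2.08], [-1.47, 1.51], [0.13, 2.56], [-1, 4.14], [0.04, 2.09], [-2.66, 2.66]. Speed limits (rad/s): [2.57, 2.57, 3.14, 3.14, 3.14, 3.14, 3.14].

INTERFACE

Orientations are given as [roll, pitch, yaw] about the fixed x, y, z axes, in that order (R = Rz(yaw) Ry(pitch) Rx(roll)).
In Python, from station import robot gives the robot as it stands.
- The arm moves only by the tool servo_tool, never from a script. Its argument "steps" is text: rows parted by semicolons, each of 7 numbers parted by spaces: the turn, a rotation vector about the tool's x, y, z normalised to -1 to 1, where 1 is 90 degrees, then the shift along the tool's x, y, z normalised to -1 to 1, where 1 is 0.75 m, then the closure, from -1 (fully open) to 1 (shut). In form: ax ay az dx dy dz grip; .... A call has 1 to 20 rows; each row is the pose to reach, as a shift and turn from the pose commanded when the call began, along the tool's axes at that moment; what a row does not reach only later rows make up. A row lasts 1/10 s, in which the tool goes at most 50 mm and 8.59 degrees, less where a joint would pass 70% of its speed; a pose out of reach is approached as far as the arm can. A call with a number of a shift or a turn outside -1 to 1 is refused whole. A call with a gripper value outside its range is refused whole. The fingers move at their own pace and stop on an object; "force" is the grip in N (left out, the last holds). Time passes only in rows, so rows that repeat a pose let the fingers close. It gives the time, the measured TCP pose, the force, the opening and the grip force at its end, in the units of the state.
- robot.sense(): the state, without advancing time (a new reading comes with each control period).
- robot.camera(name): name is "scene" or "top" or "wrist"; returns (picture, depth): 420x560x3 uint8, red, green, blue; 420x560 float32, m along the optical axis (not along the pixel's ray), 0 where there is no reading.
- robot.get_calibration(name): a dict with "fx", "fy", "cx", "cy" (pixels), "R" (3x3) and "t" (3): a world point X has camera coordinates R X + t. Camera axes: x right, y down, z forward; pixel columns grow to the right and rows downward; lengths in m; the calibration is good to about 2 mm. A picture is of the moment at which its call begins: read the wrist's pose just before it. get_calibration takes no time and is no camera call; for the wrist camera it gives the pose at the moment of the call.
- robot.sign_off(): hands the job in; it is judged then, once.
The state is a dict: "time_s": time; "joints": joint angles; "qd": joint speeds; "joint_efforts": joint torques, N m; "eef_pos": TCP position; "tcp_rot": TCP orientation; "ft_force": force on the tool from outside, world axes, zero at the start; "torque": the same for the moment, N m; "finger_gap": finger opening in m; "grip_force": force on a finger pad.
Only numpy, scipy, OpenCV 4.12 (cv2) and the standard library are available. Lean on these libraries where they do the work, as an engineer would, in place of code of your own. Each camera call takes 0.05 s, during which the arm holds its last target. There are 200 camera calls.

## Working session

There is one attempt and no reset: what is moved stays moved. The work goes in short steps, Python scripts to look and compute and a tool call to move; the robot and the scene stay as the last step left them, time stands still between calls to the robot, and variables do not carry over. Pictures are saved under pics/ and viewed, at most 10 in all, crops included, and the job is handed in when it is done.

Besides the shell and the picture viewer there is one more tool, called after ">>>" in YAML: its name, and indented under it one key for each argument. servo_tool: Moves the arm, as the interface text tells. Scaled input: -1 to 1 covers 0.75 m each way for a shift and 90 degrees each way for a turn. Its arguments: {"type":"object","properties":{"steps":{"type":"string"},"force":{"type":"number"}},"required":["steps"]}

```bash
ls; mkdir -p pics; cat > h.py <<'E'
import numpy as np, cv2
from station import robot
def snap(n,tag):
    c=robot.get_calibration(n); im,d=robot.camera(n)
    cv2.imwrite(f'pics/{tag}.png',im[:,:,::-1]); np.savez(f'pics/{tag}.npz',d=d,im=im,**c)
def load(tag):
    z=np.load(f'pics/{tag}.npz'); d=z['d']; v,u=np.mgrid[:d.shape[0],:d.shape[1]]
    P=np.stack([(u-z['cx'])/z['fx']*d,(v-z['cy'])/z['fy']*d,d],-1)
    return z['im'],d,(P-z['t'])@z['R']
E
python3 - <<'E'
from h import *
snap('scene','s0');snap('top','t0')
a=cv2.imread('pics/s0.png');b=cv2.imread('pics/t0.png')
print(robot.sense())
for t in('scene','top'):print(robot.get_calibration(t))
E
```

```text
pics
{'time_s': 0.1, 'joints': array([-1.1912042 ,  0.68993258, -0.19453031,  1.56624342,  0.15731869,
        0.90248868, -0.21509749]), 'qd': array([-0.00046063, -0.0013221 , -0.0002642 , -0.00213293, -0.00192852,
       -0.00165468,  0.00168193]), 'joint_efforts': array([-3.75462376e-03, -5.40599263e+01, -1.27140485e+00, -1.58984202e+01,
        9.44914209e-03,  4.49071202e-03, -1.10578597e-06]), 'eef_pos': array([0.21168162, 0.58744126, 0.23054334]), 'tcp_rot': array([-3.13991903e+00,  1.25749011e-04,  2.79589935e+00]), 'ft_force': array([-0.36526383, -0.22065499, -0.63460912]), 'torque': array([ 0.02592609, -0.04197299,  0.05641234]), 'grip_force': 0.0, 'finger_gap': 0.0855590530543541}
{'fx': 424.93388480837586, 'fy': 424.93388480837586, 'cx': 280.57738294639324, 'cy': 209.46407150496185, 'R': array([[ 0.11017762,  0.99391118, -0.00120587],
       [ 0.8361735 , -0.09334771, -0.54046284],
       [-0.53728463,  0.05853859, -0.84136702]]), 't': array([-0.04461782, -0.41146524,  1.47568258])}
{'fx': 414.1923159325665, 'fy': 414.1923159325665, 'cx': 284.81623003238724, 'cy': 209.69905592330534, 'R': array([[-9.02947354e-03, -9.99958682e-01, -1.04999219e-03],
       [-9.87175061e-01,  9.08139718e-03, -1.59382960e-01],
       [ 1.59385910e-01, -4.02618111e-04, -9.87216273e-01]]), 't': array([-0.00745684,  0.58086774,  1.13202691])}
```

View pics/s0.png

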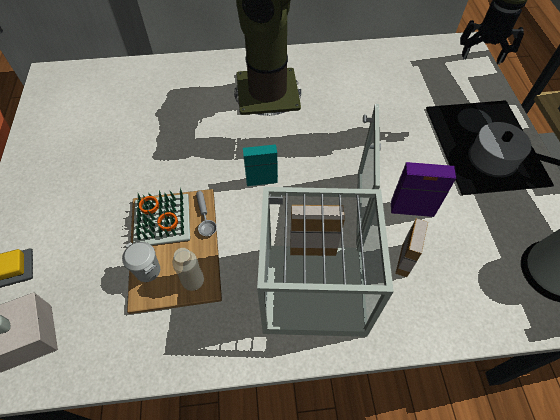

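View pics/t0.png

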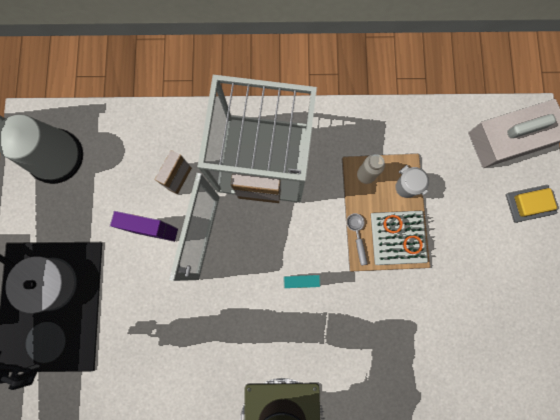

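The cabinet faces the robot, with its door open at top-view px (195,230). The pale carton stands in the doorway at about (256,185). The look-alikes are turquoise (302,282), purple (143,226) and a small pale one (172,172). The board is at (387,212).

```bash
python3 - <<'E'
from h import *
im,d,X=load('t0')
v,u=np.mgrid[:420,:560]
def rect(m,n):
    p=X[m][:,:2].astype(np.float32); r=cv2.minAreaRect(p*1000); print(n,len(p),np.round(r[0],1),np.round(r[1],1),round(r[2],2)); return r
def med(x,y):print((x,y),np.round(X[y,x],3))
box=lambda a,b,c,e:(u>a)&(u<c)&(v>b)&(v<e)
z=X[...,2]
r=rect(box(190,65,330,205)&(abs(z-.283)<.006)&(d>0)&(X[...,0]>.3),'roof'); 
print(np.round(cv2.boxPoints(r)))
m=box(225,170,290,205)&(abs(z-.198)<.006)&(d>0); r=rect(m,'carton');print(np.round(cv2.boxPoints(r)),np.median(z[m]))
m=box(170,170,222,285)&(abs(z-.278)<.008)&(d>0);r=rect(m,'doortop');print(np.round(cv2.boxPoints(r)))
for n,b in(('turq',(278,270,325,292)),('small',(150,145,195,195)),('purple',(105,205,182,245))):
    mm=box(*b)&(d>0)&(z>.02); zt=np.percentile(z[mm],95); r=rect(mm&(abs(z-zt)<.006),n);print(zt)
for p in [(255,182),(256,192),(235,190),(278,190),(187,271)]:med(*p)
E
```

```text
roof 3037 [698.9  57.4] [253.3 318.7] 81.92
[[523. -46.]
 [839. -90.]
 [874. 160.]
 [559. 205.]]
carton 596 [627.9  63. ] [120.2  32.5] 82.0
[[603.   6.]
 [636.   1.]
 [652. 120.]
 [620. 125.]] 0.1982726223262255
doortop 610 [521.6 209.1] [ 49.3 270.1] 67.88
[[387. 237.]
 [637. 135.]
 [656. 181.]
 [406. 283.]]
turq 383 [381.4 -53.5] [89.1 30.2] 89.52
0.14067732587706533
small 334 [685.3 300.3] [31.9 90.2] 63.47
0.1410884981337665
purple 695 [529.8 364.6] [120.6  40.2] 77.78
0.18413418201026863
(255, 182) [0.627 0.061 0.201]
(256, 192) [0.613 0.062 0.145]
(235, 190) [0.619 0.118 0.14 ]
(278, 190) [0.612 0.004 0.17 ]
(187, 271) [0.407 0.211 0.257]
```

```bash
python3 - <<'E'
from h import *
a=cv2.imread('pics/t0.png')[60:300,150:340]; b=cv2.imread('pics/s0.png')[90:340,240:430]
cv2.imwrite('pics/c0.png',np.hstack([cv2.resize(a,(400,500),interpolation=2),cv2.resize(b,(400,500),interpolation=2)]))
E
```

```text
(no output)
```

View pics/c0.png

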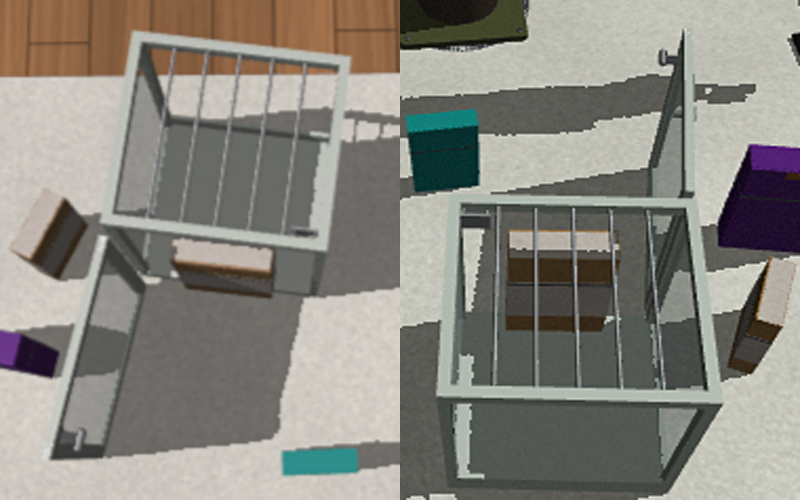

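```bash
cat >> h.py <<'E'
from scipy.spatial.transform import Rotation as Ro
yaw=np.radians(-8.08); CX=np.array([np.cos(yaw),np.sin(yaw),0]); CY=np.array([-np.sin(yaw),np.cos(yaw),0]); C0=np.array([.7426,.0512,0])
cab=lambda x,y,z:C0+CX*x+CY*y+np.array([0,0,z])
tocab=lambda P:np.stack([(P-C0)@CX,(P-C0)@CY,P[...,2]],-1)
def tilt(th,y=yaw): # tool pointing down, tilted th rad forward toward heading y; tool y horizontal
    h=np.array([np.cos(y),np.sin(y),0]); Y=np.array([-np.sin(y),np.cos(y),0]); Z=np.sin(th)*h-np.array([0,0,np.cos(th)])
    return np.stack([np.cross(Y,Z),Y,Z],1)
def row(p,R,p0=None,R0=None):
    s=robot.sense()
    if p0 is None:p0=s['eef_pos'];R0=Ro.from_euler('xyz',s['tcp_rot']).as_matrix()
    a=Ro.from_matrix(R0.T@R).as_rotvec()/(np.pi/2); return np.round(np.r_[a,R0.T@(np.array(p)-p0)/.75],3)
E
python3 - <<'E'
from h import *
for t in('t0','s0'):
    im,d,X=load(t); q=tocab(X); z=X[...,2]; ok=(d>0)
    m=ok&(abs(z-.282)<.008)&(abs(q[...,0])<.14)&(abs(q[...,1])<.15)
    print(t,'roof cab x,y range',np.round(np.percentile(q[m][:,0],[1,99]),3),np.round(np.percentile(q[m][:,1],[1,99]),3))
    m=ok&(abs(z-.281)<.008)&(q[...,0]<-.14)&(q[...,0]>-.42)&(q[...,1]>.08)&(q[...,1]<.4); p=q[m]
    e=p[np.argsort(p[:,0])]; print('door',len(p),np.round(e[:5].mean(0),3),np.round(e[-5:].mean(0),3),'fit',np.polyfit(p[:,0],p[:,1],1))
    m=ok&(abs(z-.198)<.005)&(abs(q[...,1])<.1)&(q[...,0]<-.06)&(q[...,0]>-.16);p=q[m]
    print('carton',np.round(np.percentile(p,[1,99],axis=0),3),np.median(p,0))
for n,p,R in(('up',(.212,.587,.45),tilt(0)),('A',cab(-.30,.01,.42),tilt(np.radians(65))),('B',cab(-.20,.01,.186),tilt(np.radians(65)))): print(n,np.round(p,3),row(p,R))
E
```

```text
t0 roof cab x,y range [-0.117  0.113] [-0.126  0.123]
door 556 [-0.377  0.138  0.28 ] [-0.141  0.119  0.28 ] fit [-0.08413859  0.10635457]
carton [[-0.131 -0.063  0.194]
 [-0.099  0.054  0.202]] [-0.11517782 -0.00461199  0.19827879]
s0 roof cab x,y range [-0.116  0.115] [-0.128  0.121]
door 375 [-0.375  0.136  0.279] [-0.141  0.117  0.28 ] fit [-0.08012095  0.10554224]
carton [[-0.131 -0.065  0.194]
 [-0.089  0.052  0.201]] [-0.10823604 -0.00782731  0.19741867]
up [0.212 0.587 0.45 ] [-0.001 -0.    -0.13  -0.001 -0.001 -0.293]
A [0.447 0.103 0.42 ] [-0.075 -0.72  -0.115 -0.514 -0.501 -0.252]
B [0.546 0.089 0.186] [-0.075 -0.72  -0.115 -0.644 -0.474  0.06 ]
```

>>> servo_tool:
  steps: "0 0 -0.13 0 0 -0.293 1;0 0 -0.13 0 0 -0.293 1;0 0 -0.13 0 0 -0.293 1;0 0 -0.13 0 0 -0.293 1;0 0 -0.13 0 0 -0.293 1;-0.075 -0.72 -0.115 -0.514 -0.501 -0.252 1;-0.075 -0.72 -0.115 -0.514 -0.501 -0.252 1;-0.075 -0.72 -0.115 -0.514 -0.501 -0.252 1;-0.075 -0.72 -0.115 -0.514 -0.501 -0.252 1;-0.075 -0.72 -0.115 -0.514 -0.501 -0.252 1;-0.075 -0.72 -0.115 -0.514 -0.501 -0.252 1;-0.075 -0.72 -0.115 -0.514 -0.501 -0.252 1;-0.075 -0.72 -0.115 -0.514 -0.501 -0.252 1;-0.075 -0.72 -0.115 -0.514 -0.501 -0.252 1;-0.075 -0.72 -0.115 -0.514 -0.501 -0.252 1;-0.075 -0.72 -0.115 -0.514 -0.501 -0.252 1;-0.075 -0.72 -0.115 -0.514 -0.501 -0.252 1;-0.075 -0.72 -0.115 -0.514 -0.501 -0.252 1;-0.075 -0.72 -0.115 -0.514 -0.501 -0.252 1;-0.075 -0.72 -0.115 -0.514 -0.501 -0.252 1"

```text
time_s: 2.1
eef_pos: [0.4456, 0.1422, 0.4204]
tcp_rot: [-3.071, 1.111, 3.065]
ft_force: [0.7, -0.4, -1.0]
finger_gap: -0.0002
grip_force: 0.0
```

```bash
python3 - <<'E'
from h import *
s=robot.sense();print(s['time_s'],s['eef_pos'],tocab(s['eef_pos']),s['joints'],s['ft_force']);print(Ro.from_euler('xyz',s['tcp_rot']).as_matrix().round(3))
R=tilt(np.radians(65))
print(row(cab(-.21,-.006,.30),R),row(cab(-.18,-.006,.186),R))
E
```

```text
2.1 [0.44556398 0.14221976 0.42043923] [-0.30688062  0.0483661   0.42043923] [-0.17377986  0.42911836 -1.3273947   2.5571208   1.50138209  1.55792759
 -1.08739105] [ 0.70406281 -0.44030556 -0.95362717]
[[-0.442  0.139  0.886]
 [ 0.034  0.99  -0.139]
 [-0.896 -0.031 -0.442]]
[-0.008 -0.014  0.018  0.089 -0.068  0.188] [-0.008 -0.014  0.018  0.207 -0.063  0.291]
```

>>> servo_tool:
  steps: "0 0 0 0.02 -0.068 0.12 1;-0.008 -0.014 0.018 0.089 -0.068 0.188 1;-0.008 -0.014 0.018 0.089 -0.068 0.188 1;-0.008 -0.014 0.018 0.089 -0.068 0.188 1;-0.008 -0.014 0.018 0.089 -0.068 0.188 1;-0.008 -0.014 0.018 0.207 -0.063 0.291 1;-0.008 -0.014 0.018 0.207 -0.063 0.291 1;-0.008 -0.014 0.018 0.207 -0.063 0.291 1;-0.008 -0.014 0.018 0.207 -0.063 0.291 1;-0.008 -0.014 0.018 0.207 -0.063 0.291 1"

```text
time_s: 3.1
eef_pos: [0.5966, 0.0843, 0.1883]
tcp_rot: [-3.123, 1.128, 3.004]
ft_force: [-0.0, 0.4, -0.2]
finger_gap: -0.0
grip_force: 0.0
```

```bash
python3 - <<'E'
from h import *
s=robot.sense();print(s['time_s'],tocab(s['eef_pos']),s['joints'],s['ft_force']);print(Ro.from_euler('xyz',s['tcp_rot']).as_matrix().round(3))
R=tilt(np.radians(65))
for x in(-.13,-.11,-.085,-.06,-.03):print(x,row(cab(x,-.006,.186),R))
E
```

```text
3.1 [-0.14921538  0.012241    0.18825755] [ 0.02998708  1.25627267 -1.12297444  2.55926723  2.26561564  2.0891604
 -1.08420279] [-0.04710475  0.38863514 -0.20288468]
[[-0.424  0.154  0.892]
 [ 0.059  0.988 -0.143]
 [-0.904 -0.008 -0.428]]
-0.13 [-0.01  -0.004  0.001 -0.008 -0.024  0.025]
-0.11 [-0.01  -0.004  0.001 -0.02  -0.024  0.049]
-0.085 [-0.01  -0.004  0.001 -0.034 -0.023  0.079]
-0.06 [-0.01  -0.004  0.001 -0.048 -0.023  0.109]
-0.03 [-0.01  -0.004  0.001 -0.065 -0.022  0.145]
```

```bash
python3 - <<'E'
from h import *
R=tilt(np.radians(59))
for x in(-.145,-.11,-.09,-.07,-.05):print(x,row(cab(x,-.006,.186),R))
E
```

```text
-0.145 [-0.01   0.063  0.     0.    -0.024  0.007]
-0.11 [-0.01   0.063  0.    -0.02  -0.024  0.049]
-0.09 [-0.01   0.063  0.    -0.031 -0.023  0.073]
-0.07 [-0.01   0.063  0.    -0.042 -0.023  0.097]
-0.05 [-0.01   0.063  0.    -0.054 -0.022  0.121]
```

>>> servo_tool:
  steps: "-0.01 0.063 0 0 -0.024 0.007 1;-0.01 0.063 0 0 -0.024 0.007 1;-0.01 0.063 0 -0.007 -0.024 0.021 1;-0.01 0.063 0 -0.013 -0.024 0.035 1;-0.01 0.063 0 -0.02 -0.024 0.049 1;-0.01 0.063 0 -0.02 -0.024 0.049 1"

```text
time_s: 3.7
eef_pos: [0.634, 0.0596, 0.1875]
tcp_rot: [3.139, 1.033, 2.995]
ft_force: [-0.1, -0.1, -1.3]
finger_gap: 0.0002
grip_force: 0.0
```

```bash
python3 - <<'E'
from h import *
s=robot.sense();print(s['time_s'],tocab(s['eef_pos']),s['joints'],s['ft_force'])
snap('scene','s1'); im,d,X=load('s1'); q=tocab(X); z=X[...,2]
m=(d>0)&(abs(z-.198)<.012)&(abs(q[...,1])<.09)&(q[...,0]<0)&(q[...,0]>-.14);p=q[m]
print('carton',np.round(np.percentile(p,[1,50,99],axis=0),3))
cv2.imwrite('pics/s1c.png',cv2.resize(cv2.imread('pics/s1.png')[90:340,200:430],None,fx=2.4,fy=2.4,interpolation=2))
R=tilt(np.radians(59))
for x in(-.10,-.09,-.08,-.07,-.06):print(x,row(cab(x,-.006,.186),R))
E
```

```text
3.7 [-0.10867872 -0.00699162  0.18745299] [ 0.21592745  1.16960629 -1.15162154  2.44170871  2.32883807  1.77470556
 -0.87332824] [-0.05076955 -0.07300643 -1.33826249]
carton [[-0.132 -0.065  0.188]
 [-0.077 -0.009  0.198]
 [-0.055  0.052  0.208]]
-0.1 [-0.001  0.001 -0.001 -0.006  0.001  0.011]
-0.09 [-0.001  0.001 -0.001 -0.013  0.001  0.023]
-0.08 [-0.001  0.001 -0.001 -0.019  0.001  0.034]
-0.07 [-0.001  0.001 -0.001 -0.026  0.001  0.046]
-0.06 [-0.001  0.001 -0.001 -0.033  0.001  0.057]
```

View pics/s1c.png

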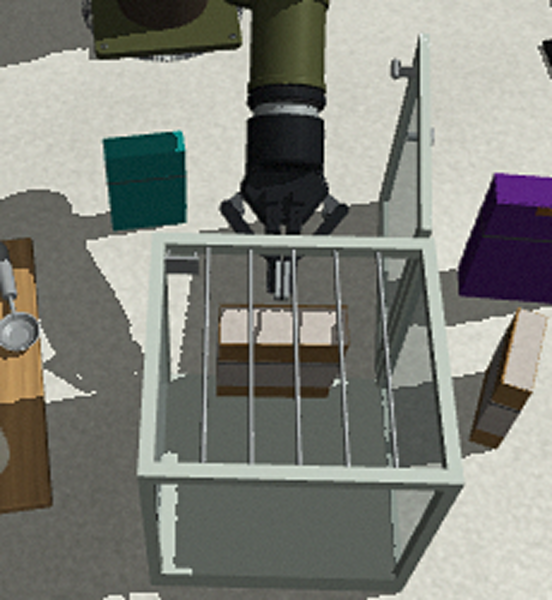

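Carton at crop (283,335) has moved inward and stands free of the fingers at (283,290). I need to see whether it slid or is tilted.

```bash
python3 - <<'E'
from h import *
im,d,X=load('s1'); q=tocab(X); z=q[...,2]
m=(d>0)&(abs(q[...,1]+.006)<.05)&(q[...,0]<.0)&(q[...,0]>-.14)&(z>.02)&(z<.215)
# columns profile
for a in np.arange(.03,.21,.015):
    p=q[m&(abs(z-a)<.0075)]
    if len(p):print(round(a,3),len(p),np.round(np.percentile(p[:,0],[2,50,98]),4))
t=m&(abs(z-.198)<.006)&(q[...,0]>-.105); p=q[t]; print(np.polyfit(p[:,0],p[:,2],1), p[:,0].min(),p[:,0].max())
E
```

```text
0.03 55 [-0.0897 -0.0877 -0.0856]
0.045 53 [-0.0868 -0.0848 -0.0831]
0.06 60 [-0.0837 -0.0817 -0.0792]
0.075 58 [-0.0805 -0.0783 -0.0766]
0.09 58 [-0.0777 -0.0753 -0.0739]
0.105 71 [-0.0745 -0.0727 -0.071 ]
0.12 71 [-0.072  -0.0698 -0.0677]
0.135 76 [-0.0696 -0.067  -0.0644]
0.15 80 [-0.0664 -0.0646 -0.0625]
0.165 85 [-0.0632 -0.0613 -0.0596]
0.18 82 [-0.0606 -0.0585 -0.0565]
0.195 750 [-0.1195 -0.0746 -0.0557]
[-0.17600459  0.18469884] -0.10374623805940454 -0.054210510237282926
```

Pivoting cleanly: 11° of tilt and no slide.

>>> servo_tool:
  steps: "0 0 0 -0.006 0 0.011 1;0 0 0 -0.013 0 0.023 1;0 0 0 -0.019 0 0.034 1;0 0 0 -0.026 0 0.046 1;0 0 0 -0.026 0 0.046 1;0 0 0 -0.026 0 0.046 1;0 0 0 -0.026 0 0.046 1;0 0 0 -0.026 0 0.046 1;0 0 0 -0.026 0 0.046 1"

```text
time_s: 4.65
eef_pos: [0.6717, 0.0538, 0.1829]
tcp_rot: [-3.139, 1.027, 3.002]
ft_force: [-0.9, -0.5, 0.3]
finger_gap: -0.0001
grip_force: 0.0
```

```bash
cat >> h.py <<'E'
def prof(tag):
    im,d,X=load(tag); q=tocab(X); z=q[...,2]
    m=(d>0)&(abs(q[...,1])<.107)&(abs(q[...,0])<.15)&(abs(z-.058)<.006); p=q[m]
    print('lying top',len(p),np.round(np.percentile(p,[1,50,99],axis=0),3))
    if len(p):
        r=cv2.minAreaRect((p[:,:2]*1000).astype(np.float32));print(r)
E
python3 - <<'E'
from h import *
s=robot.sense();print(s['time_s'],tocab(s['eef_pos']),s['joints'],s['ft_force'])
for c,t in(('scene','s2'),('top','t2')): snap(c,t); prof(t)
cv2.imwrite('pics/s2c.png',cv2.resize(cv2.imread('pics/s2.png')[90:340,200:430],None,fx=2.4,fy=2.4,interpolation=2))
E
```

```text
4.65 [-0.07054251 -0.00734168  0.18287229] [ 0.27130058  1.16572646 -1.13181801  2.33558808  2.38187461  1.64932576
 -0.77091815] [-0.86170605 -0.52761212  0.28252757]
lying top 2897 [[-0.085 -0.065  0.053]
 [ 0.002 -0.006  0.057]
 [ 0.093  0.054  0.061]]
((3.509674072265625, -5.005863189697266), (182.87217712402344, 120.3619613647461), 1.0076979398727417)
lying top 1808 [[-0.082 -0.062  0.053]
 [ 0.021 -0.006  0.058]
 [ 0.092  0.056  0.063]]
((3.28399658203125, -2.735706329345703), (181.25973510742188, 120.82305145263672), 0.6731970310211182)
```

View pics/s2c.png

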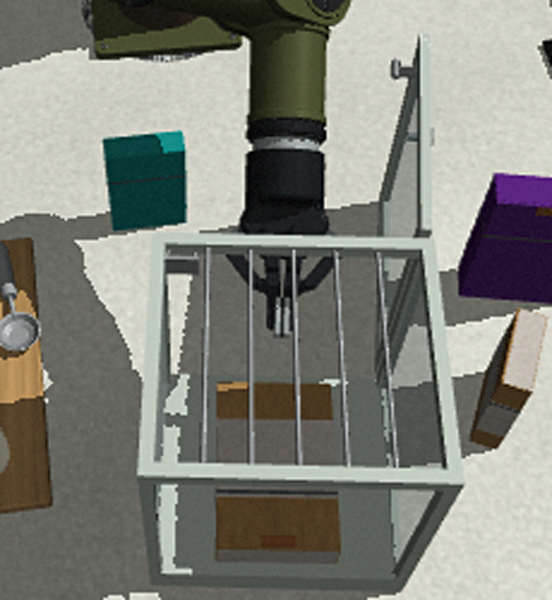

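The carton (crop 277,465) lies flat and square, cabinet x from -87 to +94 mm, so wholly inside. Next I withdraw and go round the open door.

```bash
python3 - <<'E'
from h import *
R=tilt(np.radians(59)); D=tilt(0)
for p,r in((cab(-.17,-.006,.19),R),(cab(-.24,-.006,.30),R),(cab(-.27,0,.45),R),(cab(-.34,.215,.42),D)):print(row(p,r))
E
```

```text
[-0.001 -0.002  0.     0.061  0.002 -0.119]
[-0.001 -0.002  0.    -0.017  0.001 -0.274]
[-0.001 -0.002  0.    -0.167  0.009 -0.412]
[-0.001  0.654 -0.    -0.085  0.296 -0.472]
```

>>> servo_tool:
  steps: "0 0 0 0.03 0 -0.06 1;0 0 0 0.061 0 -0.119 1;0 0 0 0.061 0 -0.119 1;0 0 0 -0.017 0 -0.274 1;0 0 0 -0.017 0 -0.274 1;0 0 0 -0.017 0 -0.274 1;0 0 0 -0.167 0.009 -0.412 1;0 0 0 -0.167 0.009 -0.412 1;0 0 0 -0.167 0.009 -0.412 1;0 0 0 -0.167 0.009 -0.412 1;0 0.654 0 -0.085 0.296 -0.472 1;0 0.654 0 -0.085 0.296 -0.472 1;0 0.654 0 -0.085 0.296 -0.472 1;0 0.654 0 -0.085 0.296 -0.472 1;0 0.654 0 -0.085 0.296 -0.472 1;0 0.654 0 -0.085 0.296 -0.472 1;0 0.654 0 -0.085 0.296 -0.472 1;0 0.654 0 -0.085 0.296 -0.472 1;0 0.654 0 -0.085 0.296 -0.472 1;0 0.654 0 -0.085 0.296 -0.472 1"

```text
time_s: 6.75
eef_pos: [0.435, 0.312, 0.4205]
tcp_rot: [-3.139, 0.001, 3.002]
ft_force: [-0.0, 0.1, -0.6]
finger_gap: -0.0001
grip_force: 0.0
```

```bash
python3 - <<'E'
from h import *
s=robot.sense();print(s['time_s'],tocab(s['eef_pos']),s['joints'],s['ft_force']);print(Ro.from_euler('xyz',s['tcp_rot']).as_matrix().round(3))
D=tilt(0);p0=cab(-.345,.205,.23)
print(row(cab(-.345,.205,.42),D),row(p0,D))
E
```

```text
6.75 [-0.34117187  0.21495398  0.42049975] [ 0.00426433  0.66683333 -1.38945581  1.50023595  0.65653939  1.51696201
  0.05095723] [-0.03859103  0.13596293 -0.58764376]
[[-0.99   0.139  0.001]
 [ 0.139  0.99  -0.002]
 [-0.001 -0.002 -1.   ]]
[-0.001  0.001  0.001  0.005 -0.013  0.001] [-0.001  0.001  0.001  0.005 -0.013  0.254]
```

>>> servo_tool:
  steps: "0 0 0 0.005 -0.013 0.06 1;0 0 0 0.005 -0.013 0.127 1;0 0 0 0.005 -0.013 0.19 1;0 0 0 0.005 -0.013 0.254 1;0 0 0 0.005 -0.013 0.254 1;0 0 0 0.005 -0.013 0.254 1"

```text
time_s: 7.35
eef_pos: [0.4304, 0.3032, 0.2314]
tcp_rot: [-3.141, 0.0, 3.002]
ft_force: [0.6, 0.3, 0.9]
finger_gap: -0.0004
grip_force: 0.0
```

```bash
python3 - <<'E'
from h import *
s=robot.sense();print(s['time_s'],tocab(s['eef_pos']),s['ft_force'])
D=tilt(0)
for f in(94,86,78,70,62,54,46,38,30,22,16,12,8,6,4,2,0):
    a=np.radians(f); P=np.array([-.127,.125])+.218*np.array([-np.sin(a),-np.cos(a)])+.018*np.array([-np.cos(a),np.sin(a)])
    print(f,P.round(3),row(cab(*P,.23),D)[3:])
E
```

```text
7.35 [-0.34452234  0.20564083  0.23135958] [0.60229679 0.25172983 0.9262259 ]
94 [-0.343  0.158] [-0.002 -0.063  0.002]
86 [-0.346  0.128] [ 0.002 -0.104  0.002]
78 [-0.344  0.097] [-0.001 -0.144  0.002]
70 [-0.338  0.067] [-0.008 -0.184  0.002]
62 [-0.328  0.039] [-0.022 -0.223  0.002]
54 [-0.314  0.011] [-0.041 -0.259  0.002]
46 [-0.296 -0.013] [-0.064 -0.292  0.002]
38 [-0.275 -0.036] [-0.092 -0.322  0.002]
30 [-0.252 -0.055] [-0.124 -0.347  0.002]
22 [-0.225 -0.07 ] [-0.159 -0.368  0.002]
16 [-0.204 -0.08 ] [-0.186 -0.381  0.002]
12 [-0.19  -0.084] [-0.206 -0.387  0.002]
8 [-0.175 -0.088] [-0.225 -0.392  0.002]
6 [-0.168 -0.09 ] [-0.235 -0.394  0.002]
4 [-0.16  -0.091] [-0.245 -0.396  0.002]
2 [-0.153 -0.092] [-0.255 -0.397  0.002]
0 [-0.145 -0.093] [-0.266 -0.398  0.002]
```

>>> servo_tool:
  steps: "0 0 0 0 -0.03 0 1;0 0 0 -0.002 -0.05 0 1;0 0 0 -0.002 -0.063 0 1;0 0 0 0 -0.083 0 1;0 0 0 0.002 -0.104 0 1;0 0 0 0 -0.124 0 1;0 0 0 -0.001 -0.144 0 1;0 0 0 -0.004 -0.164 0 1;0 0 0 -0.008 -0.184 0 1;0 0 0 -0.015 -0.204 0 1;0 0 0 -0.022 -0.223 0 1;0 0 0 -0.031 -0.241 0 1;0 0 0 -0.041 -0.259 0 1;0 0 0 -0.052 -0.276 0 1;0 0 0 -0.064 -0.292 0 1;0 0 0 -0.078 -0.307 0 1;0 0 0 -0.092 -0.322 0 1;0 0 0 -0.108 -0.335 0 1;0 0 0 -0.124 -0.347 0 1;0 0 0 -0.141 -0.358 0 1"

```text
time_s: 9.35
eef_pos: [0.4991, 0.0222, 0.2327]
tcp_rot: [3.141, 0.004, 2.999]
ft_force: [0.5, 0.7, 0.2]
finger_gap: 0.0003
grip_force: 0.0
```

```bash
cat >> h.py <<'E'
def door(tag):
    im,d,X=load(tag); q=tocab(X); z=q[...,2]
    m=(d>0)&(abs(z-.281)<.007)&(q[...,0]<-.122)&(q[...,0]>-.4)&(abs(q[...,1])<.16)
    if tag[0]=='t': m&=True
    p=q[m]; print('door pts',len(p)); 
    if len(p)>20:
        e=p[np.argsort(p[:,0])];print(np.round(e[:8].mean(0),3)); vx,vy,x0,y0=cv2.fitLine(p[:,:2].astype(np.float32),cv2.DIST_HUBER,0,.001,.001).ravel();print('angle deg',np.degrees(np.arctan(vx/vy)),'at y=-.1: x',x0+(-.1-y0)*vx/vy)
E
python3 - <<'E'
from h import *
s=robot.sense();print(s['time_s'],tocab(s['eef_pos']),s['joints'],s['ft_force'])
snap('scene','s3');door('s3');prof('s3')
D=tilt(0)
for P in((-.225,-.07),(-.204,-.08),(-.19,-.084),(-.175,-.088),(-.168,-.09),(-.16,-.091),(-.153,-.092),(-.145,-.093),(-.138,-.093)):print(P,row(cab(*P,.23),D)[3:])
cv2.imwrite('pics/s3c.png',cv2.resize(cv2.imread('pics/s3.png')[60:340,120:430],None,fx=2,fy=2,interpolation=2))
E
```

```text
9.35 [-0.23696292 -0.06289451  0.2327023 ] [ 0.58007554  0.85328691 -1.34064852  1.9105317   0.92012032  1.17848277
  0.31762956] [0.5152358  0.69449988 0.22435468]
door pts 716
[-0.247 -0.06   0.286]
angle deg 25.50431 at y=-.1: x -0.22536781
lying top 2940 [[-0.134 -0.065  0.053]
 [ 0.001 -0.005  0.057]
 [ 0.093  0.082  0.061]]
((-27.315505981445312, 20.942916870117188), (243.4473876953125, 173.300537109375), 1.0210003852844238)
(-0.225, -0.07) [-0.013 -0.007  0.003]
(-0.204, -0.08) [-0.041 -0.02   0.003]
(-0.19, -0.084) [-0.06  -0.026  0.003]
(-0.175, -0.088) [-0.08  -0.031  0.003]
(-0.168, -0.09) [-0.089 -0.033  0.003]
(-0.16, -0.091) [-0.1   -0.035  0.003]
(-0.153, -0.092) [-0.109 -0.036  0.003]
(-0.145, -0.093) [-0.12  -0.037  0.004]
(-0.138, -0.093) [-0.129 -0.037  0.004]
```

View pics/s3c.png

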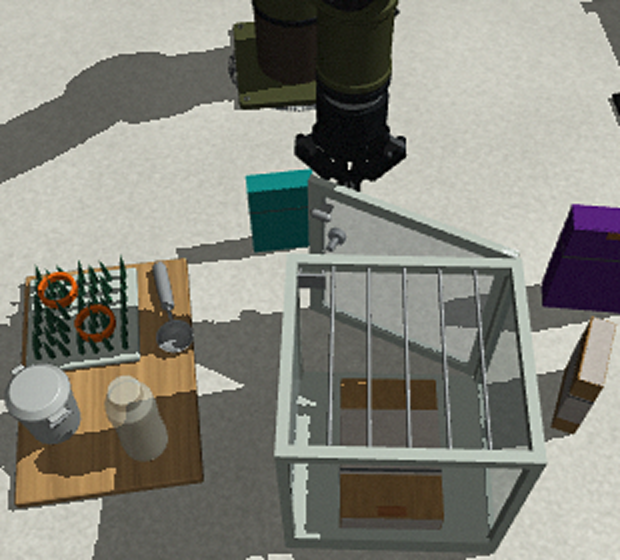

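The door is following the fingers, now about 25° open (free edge at crop (315,185)). I push it home slowly.

>>> servo_tool:
  steps: "0 0 0 -0.013 -0.007 0 1;0 0 0 -0.027 -0.014 0 1;0 0 0 -0.041 -0.02 0 1;0 0 0 -0.05 -0.023 0 1;0 0 0 -0.06 -0.026 0 1;0 0 0 -0.07 -0.029 0 1;0 0 0 -0.08 -0.031 0 1;0 0 0 -0.089 -0.033 0 1;0 0 0 -0.1 -0.035 0 1;0 0 0 -0.105 -0.036 0 1;0 0 0 -0.109 -0.036 0 1;0 0 0 -0.114 -0.037 0 1;0 0 0 -0.12 -0.037 0 1;0 0 0 -0.12 -0.037 0 1"

```text
time_s: 10.8
eef_pos: [0.5825, -0.0184, 0.23]
tcp_rot: [-3.14, -0.001, 3.0]
ft_force: [-1.8, 0.0, -0.2]
finger_gap: -0.0003
grip_force: 0.0
```

```bash
python3 - <<'E'
from h import *
s=robot.sense();print(s['time_s'],tocab(s['eef_pos']),s['ft_force'])
snap('scene','s4');door('s4')
E
```

```text
10.8 [-0.14875978 -0.09137467  0.23001177] [-1.84202696  0.011737   -0.20059882]
door pts 659
[-0.157 -0.085  0.285]
angle deg 2.3763433 at y=-.1: x -0.13270268
```

>>> servo_tool:
  steps: "0 0 0 -0.004 0 0 1;0 0 0 -0.007 0 0 1;0 0 0 -0.01 0 0 1;0 0 0 -0.013 0 0 1;0 0 0 -0.015 0 0 1;0 0 0 -0.015 0 0 1"

```text
time_s: 11.45
eef_pos: [0.59, -0.0193, 0.23]
tcp_rot: [-3.138, -0.008, 3.003]
ft_force: [-14.1, 0.8, 4.3]
finger_gap: -0.0004
grip_force: 0.0
```

```bash
python3 - <<'E'
from h import *
s=robot.sense();print(s['time_s'],tocab(s['eef_pos']),s['ft_force'])
snap('scene','s5');door('s5')
E
```

```text
11.45 [-0.14113502 -0.09122897  0.23001226] [-14.13883297   0.81404693   4.27666493]
door pts 430
[-0.149 -0.075  0.283]
angle deg 0.9607592 at y=-.1: x -0.12853773
```

>>> servo_tool:
  steps: "0 0 0 -0.002 0 0 1;0 0 0 -0.004 0 0 1;0 0 0 -0.004 0 0 1"

```text
time_s: 11.8
eef_pos: [0.5899, -0.019, 0.2297]
tcp_rot: [-3.137, -0.014, 3.005]
ft_force: [-21.6, 1.5, 7.1]
finger_gap: -0.0
grip_force: 0.0
```

>>> servo_tool:
  steps: "0 0 0 0.02 0 0 1;0 0 0 0.05 0 0 1;0 0 0 0.1 0 0 1;0 0 0 0.15 0 -0.05 1;0 0 0 0.15 0 -0.15 1;0 0 0 0.15 0 -0.15 1;0 0 0 0.15 0 -0.15 1"

```text
time_s: 12.5
eef_pos: [0.4881, -0.0026, 0.3472]
tcp_rot: [3.14, 0.009, 2.999]
ft_force: [-0.9, -0.3, -0.3]
finger_gap: 0.0
grip_force: 0.0
```

```bash
python3 - <<'E'
from h import *
s=robot.sense();print(s['time_s'],tocab(s['eef_pos']),s['ft_force'])
snap('scene','s6');door('s6');prof('s6');snap('top','t6');door('t6')
a=cv2.imread('pics/s6.png')[60:340,60:430];b=cv2.imread('pics/t6.png')[60:300,150:340]
cv2.imwrite('pics/s6c.png',np.hstack([cv2.resize(a,(460,350),interpolation=2),cv2.resize(b,(277,350),interpolation=2)]))
E
```

```text
12.5 [-0.24445535 -0.08906613  0.34724824] [-0.86944834 -0.26857579 -0.33386513]
door pts 273
[-0.129  0.005  0.278]
angle deg 0.03150516 at y=-.1: x -0.12515691
lying top 3056 [[-0.122 -0.067  0.053]
 [-0.002 -0.006  0.057]
 [ 0.093  0.07   0.062]]
((-14.614158630371094, 1.710784912109375), (219.15928649902344, 213.0667724609375), 0.717232346534729)
door pts 198
[-0.129  0.084  0.28 ]
angle deg -0.13683349 at y=-.1: x -0.12523264
```

View pics/s6c.png

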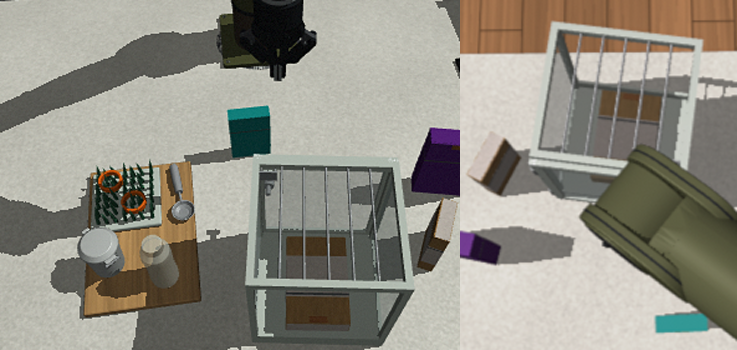

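The door is flush: measured at about 0°, and it met a rigid stop under 20 N. The carton lies inside, the board items stand as before, and the arm is clear.

```bash
python3 -c "
from station import robot
print(robot.sign_off())"
```

```text
the job is handed in; nothing more can be done
None
```

The carton lies flat inside the cabinet, the door is pushed shut (measured at about 0° after the arm let go), and the bottle, cup and spoon were left untouched; the job was handed in at about 12.6 s.

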